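Move the re-keyed padlocks to the pick-up rack in the same order

ROBOT

A 6-joint arm with a two-finger parallel gripper is mounted at the origin on the work surface. World frame = base frame: x ahead of the robot, y to its left, z up, the work surface at z = 0. Lengths are in mm, angles in rad, forces in N, time in s.
With the tool pointing down it reaches from about 350 to 775 mm from the base axis. Payload 7.3 kg.
Tool frame: the origin (TCP) lies at the centre of the arm's flange, where the gripper is bolted on; the fingertips stand 178 mm ahead of it and the grasp point (between the pads) lies 159 mm ahead of it; z points along the fingers, y is the direction in which the jaws open and shut (so a half turn about z gives the same grasp; the last joint's range is limited). The gripper opens to 92 mm and grips with 3 to 60 N. Pads are 19 mm wide; open, the fingers measure 130 mm over their backs; the gripper's body (75 mm by 190 mm) begins 47 mm behind the grasp point.
Start: joints at [0.971, 0.342, 1.524, -0, 1.275, -0.146], TCP at [230.131, 471.876, 404.741] pointing down, gripper open.
Joint ranges: [-2.53, 2.53], [-0.77, 2.02], [0.04, 2.7], [-1, 4.14], [0.28, 2.66], [-3.11, 3.11]. Speed limits (rad/s): [2.57, 2.57, 3.14, 3.14, 3.14, 3.14].

INTERFACE

Orientations are given as [roll, pitch, yaw] about the fixed x, y, z axes, in that order (R = Rz(yaw) Ry(pitch) Rx(roll)).
In Python, from plant import status, viewer, ticket gives the robot as it stands.
- The arm moves only by the tool play_rows, never from a script. Its argument "commands" is a list of rows, each an object with "offset": the shift along the tool's x, y, z in m, a list of three; "twist": the turn about the tool's z in degrees. A call has 1 to 5 rows; each row shifts and turns the commanded pose from where the row before left it, along the tool's axes as they then stand; what a row does not reach is not made up. A row lasts 1/10 s, in which the tool goes at most 50 mm and 8.59 degrees, less where a joint would pass 70% of its speed; a pose out of reach is approached as far as the arm can. A call with a gripper value outside its range is refused whole. "jaw" is the closure in counts, from 0 (fully open) to 255 (shut), set as the call begins (left out, the last holds). The fingers move at their own pace and stop on an object; the grip force is fixed at half the most. Time passes only in rows, so rows that do not move let the fingers close. It gives the time, the measured TCP pose, the force and the opening at its end, in the units of the state.
- status.get_obs(): the state, without advancing time (a new reading comes with each control period).
- viewer.capture(name): name is "scene" or "side" or "wrist"; returns the picture (400x640x3 uint8, red, green, blue); there is no depth.
- viewer.camera_params(name): a dict with "fov_y" (degrees; the focal length in pixels is half the picture's height over the tangent of half this angle, whatever the lens; pixels are square), "cx", "cy" (the principal point, pixels), "rvec" (rotation vector, rad) and "tvec" (3), from world to camera coordinates, as OpenCV has them; the wrist camera has in their place "T_tool_cam" (4x4, takes a point from camera to tool coordinates, whose origin is the TCP and whose axes are the flange's). Camera axes: x right, y down, z forward; pixel columns grow to the right and rows downward; lengths in mm; the calibration is good to about 2 mm. A picture is of the moment at which its call begins: read the wrist's pose just before it. camera_params takes no time and is no camera call.
- ticket.close_job(): hands the job in, once; it reports no verdict.
The state is a dict: "time": time; "joint_positions": joint angles; "dq": joint speeds; "tau": joint torques, N m; "tool_pos": TCP position; "tcp_rot": TCP orientation; "contact_force": force on the tool from outside, world axes, zero at the start; "moment": the same for the moment, N m; "grip_width": finger opening in mm.
Only numpy, scipy, OpenCV 4.12 (cv2) and the standard library are available. Lean on these libraries where they do the work, as an engineer would, in place of code of your own. Each camera call takes 0.05 s, during which the arm holds its last target.

TASK

The four re-keyed padlocks stand in the full rack in the order of the customer's gates. Move them all to the empty rack, one to a bay, in the same order from left to right, each standing upright on the bay floor with its shackle up and its broad sides facing across the row as they do now. Set them down, do not drop them.

Things in the scene. Friction and masses are not known exactly. Their poses are not given: they have to be found in the camera images.
- brass_large: Padlock, about 260 g: the larger rectangular brass padlock with a round steel shackle standing up from it: body 50 wide, 18 thick, 44 high; 70 high to the top of the shackle (bar 8 thick, 37 over the legs) (mm). It stands upright on its flat bottom, shackle up, in a bay of the full rack. Origin: middle of its bottom face; z up through the shackle; x across its thickness (the plain way to grip it, from above on the two broad faces of the body), y along its width.
- brass_small: Padlock, about 150 g: the smaller rectangular brass padlock with a thin steel shackle: body 38 wide, 15 thick, 38 high; 58 high to the top of the shackle (bar 6 thick, 27 over the legs) (mm). It stands upright on its flat bottom, shackle up, in a bay of the full rack. Origin: middle of its bottom face; z up through the shackle; x across its thickness (the plain way to grip it, from above on the two broad faces of the body), y along its width.
- laminated: Padlock, about 280 g: the padlock of stacked steel plates (ribbed sides), with a steel shackle: body 46 wide, 26 thick, 42 high; 68 high to the top of the shackle (bar 8 thick, 33 over the legs) (mm). It stands upright on its flat bottom, shackle up, in a bay of the full rack. Origin: middle of its bottom face; z up through the shackle; x across its thickness (the plain way to grip it, from above on the two broad faces of the body), y along its width.
- shrouded: Padlock, about 450 g: the big grey-painted padlock with two raised shoulders that shroud its short steel shackle: body 58 wide, 28 thick, 50 high; shoulders to 64 high, shackle top 72 high (bar 11 thick) (mm). It stands upright on its flat bottom, shackle up, in a bay of the full rack. Origin: middle of its bottom face; z up through the shackle; x across its thickness (the plain way to grip it, from above on the two broad faces of the body), y along its width.
- bench_rack: The rack that is full at the start (fixed): an aluminium rail 62 x 376 mm with turned-up ends 34 mm high, lying left to right in front of the robot, somewhat turned. Four blue bays sit on it side by side, 90 mm apart. Origin: middle of its underside, on the bench; y along the row, to the left seen from the robot; x across the row, away from the robot. Bay centres at y = +135, +45, -45, -135 mm (left to right).
- bay_brass_large: The blue bay of the full rack in which the brass_large padlock stands at the start (fixed; it stays there and so shows afterwards which place in the row that padlock came from). Like all eight bays: inside 44 mm (x) by 78 mm (y), floor 3 mm thick and 13 mm above the bench, lips front and back rising 8 mm above the floor, side walls 25 mm above it. Origin: middle of its underside, 10 mm above the bench; axes as the rack's.
- bay_brass_small: The blue bay of the full rack in which the brass_small padlock stands at the start (fixed; it stays there and so shows afterwards which place in the row that padlock came from). Like all eight bays: inside 44 mm (x) by 78 mm (y), floor 3 mm thick and 13 mm above the bench, lips front and back rising 8 mm above the floor, side walls 25 mm above it. Origin: middle of its underside, 10 mm above the bench; axes as the rack's.
- bay_laminated: The blue bay of the full rack in which the laminated padlock stands at the start (fixed; it stays there and so shows afterwards which place in the row that padlock came from). Like all eight bays: inside 44 mm (x) by 78 mm (y), floor 3 mm thick and 13 mm above the bench, lips front and back rising 8 mm above the floor, side walls 25 mm above it. Origin: middle of its underside, 10 mm above the bench; axes as the rack's.
- bay_shrouded: The blue bay of the full rack in which the shrouded padlock stands at the start (fixed; it stays there and so shows afterwards which place in the row that padlock came from). Like all eight bays: inside 44 mm (x) by 78 mm (y), floor 3 mm thick and 13 mm above the bench, lips front and back rising 8 mm above the floor, side walls 25 mm above it. Origin: middle of its underside, 10 mm above the bench; axes as the rack's.
- pickup_rack: The rack that is empty at the start (fixed): the same rail with the same four blue bays, also lying left to right, turned by its own amount; it may lie nearer the robot than the full rack or beyond it. Origin: middle of its underside, on the bench; y along the row, to the left seen from the robot; x across the row. Bay centres at x = 0, y = +135, +45, -45, -135 mm (left to right), bay floors 13 mm above the bench.

How it is judged:
By the outcome, as a careful person would: the job done as asked, in the order asked, and still so for the second after the job is handed in, with the robot touching nothing.
It also fails if it takes over 99 s, if anything falls off the work surface, if the arm or the gripper's body presses on something with over 40 N, if the wrist force passes 120 N, or if a joint passes its speed limit or range.

## Working session

There is one attempt and no reset: what is moved stays moved. The work goes in short steps, Python scripts to look and compute and a tool call to move; the robot and the scene stay as the last step left them, time stands still between calls to the robot, and variables do not carry over. Pictures are saved under pics/ and viewed, and the job is handed in when it is done.

Besides the shell and the picture viewer there is one more tool, called after ">>>" as name([rows], argument=value, ...), one row to a line, values as JSON. play_rows: Moves the arm, as the interface text tells. Its arguments: {"type":"object","properties":{"commands":{"type":"array"},"jaw":{"type":"number"}},"required":["commands"]}

```bash
mkdir -p pics; ls
python3 - <<'E'
from plant import status, viewer
import cv2
print(status.get_obs())
for n in ["scene","side","wrist"]:
    print(n,viewer.camera_params(n))
    cv2.imwrite(f"pics/{n}0.png",viewer.capture(n)[:,:,::-1])
E
```

```text
pics
{'time': 0.0, 'joint_positions': array([ 9.70958023e-01,  3.42728352e-01,  1.52501697e+00, -3.27716293e-06,
        1.27538324e+00, -1.45997523e-01]), 'dq': array([ 0.00084067,  0.0007477 , -0.00170597,  0.00072077,  0.00085946,
        0.00131634]), 'tau': array([ 6.20807623e-04, -4.31233978e+01, -2.44224447e+01,  7.19093322e-02,
        5.58792707e-02, -1.26956065e-04]), 'tool_pos': array([230.0746479 , 471.75396594, 404.04184382]), 'tcp_rot': array([-3.14007263e+00, -2.20342682e-04,  2.68775266e+00]), 'contact_force': array([ 0.41115713, -0.56705643,  0.01095922]), 'moment': array([ 0.03617033,  0.015601  , -0.01370036]), 'grip_width': 91.93552240975998}
scene {'fov_y': 49.00935098035521, 'cx': 310.3276673531892, 'cy': 195.94571573734174, 'rvec': array([ 2.17932364,  1.53725409, -0.440448  ]), 'tvec': array([-169.69190297, -412.60530431, 1204.22887492])}
side {'fov_y': 47.41602412144661, 'cx': 318.2601019332674, 'cy': 193.52628483345936, 'rvec': array([ 0.47400003, -2.68108778,  1.23119387]), 'tvec': array([488.33782391, 169.55336892, 625.35734526])}
wrist {'fov_y': 61.84556502807088, 'cx': 317.62072326593886, 'cy': 198.20806259003695, 'T_tool_cam': array([[ 4.03715407e-04, -9.54354900e-01, -2.98674676e-01,
         8.13553099e+01],
       [ 9.99999906e-01,  4.32373252e-04, -2.98725111e-05,
         3.58567567e-01],
       [ 1.57647918e-04, -2.98674636e-01,  9.54354985e-01,
         2.10305624e+01],
       [ 0.00000000e+00,  0.00000000e+00,  0.00000000e+00,
         1.00000000e+00]])}
```

View pics/scene0.png

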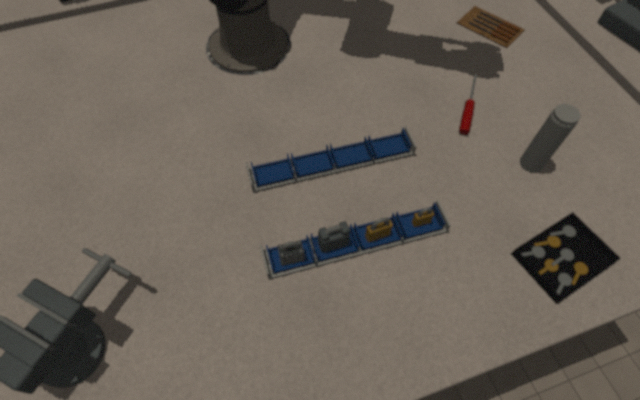

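View pics/side0.png

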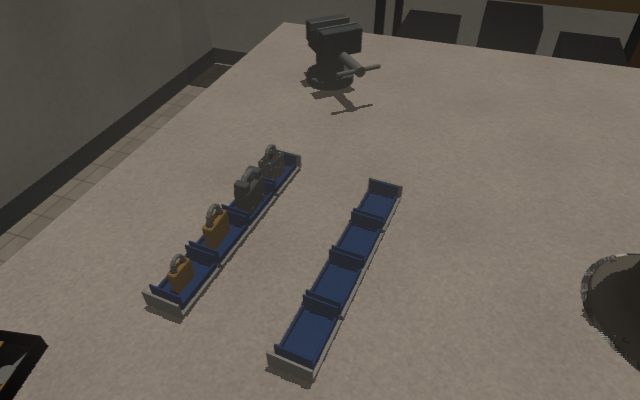

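View pics/wrist0.png

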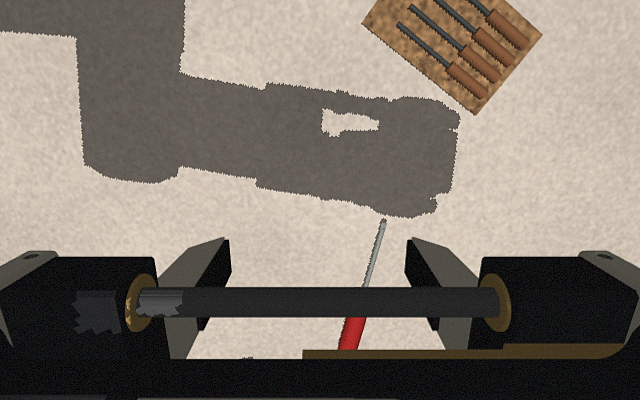

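```bash
cat > h.py <<'E'
import numpy as np, cv2
from scipy.spatial.transform import Rotation as R
from plant import status, viewer
def cam(n,obs=None):
    p=viewer.camera_params(n); f=200/np.tan(np.radians(p["fov_y"])/2)
    K=np.array([[f,0,p["cx"]],[0,f,p["cy"]],[0,0,1]])
    if n!="wrist":
        Rm=cv2.Rodrigues(p["rvec"])[0]; t=p["tvec"]
    else:
        T=np.eye(4); T[:3,:3]=R.from_euler('xyz',obs["tcp_rot"]).as_matrix(); T[:3,3]=obs["tool_pos"]
        M=np.linalg.inv(T@p["T_tool_cam"]); Rm,t=M[:3,:3],M[:3,3]
    return K,Rm,t
def plane(c,uv,z):
    K,Rm,t=c; uv=np.atleast_2d(uv).astype(float)
    d=(Rm.T@np.linalg.inv(K)@np.c_[uv,np.ones(len(uv))].T).T; o=-Rm.T@t
    return o+d*((z-o[2])/d[:,2])[:,None]
def proj(c,X):
    K,Rm,t=c; q=(K@(Rm@np.atleast_2d(X).T+t[:,None])).T
    return q[:,:2]/q[:,2:]
E
python3 - <<'E'
from h import *
for n in ["scene","side"]:
    im=cv2.imread(f"pics/{n}0.png"); b,g,r=[im[:,:,i].astype(int) for i in range(3)]
    m=((b>r*1.5)&(b>40)).astype(np.uint8)*255
    m=cv2.morphologyEx(m,cv2.MORPH_CLOSE,np.ones((9,9)))
    cs,_=cv2.findContours(m,0,2)
    for c in cs:
        if cv2.contourArea(c)<300: continue
        bx=cv2.boxPoints(cv2.minAreaRect(c)); print(n,cv2.contourArea(c)); 
        for z in (13,):print(np.c_[bx,plane(cam(n),bx,z)[:,:2]].round(0).tolist())
a=cv2.imread("pics/scene0.png")[120:290,240:460]; cv2.imwrite("pics/sc_z.png",cv2.resize(a,None,fx=3.5,fy=3.5,interpolation=2))
a=cv2.imread("pics/side0.png")[135:390,130:420]; cv2.imwrite("pics/si_z.png",cv2.resize(a,None,fx=2.3,fy=2.3,interpolation=2))
E
```

```text
scene 2175.0
[[267.0, 249.0, 607.0, -126.0], [439.0, 203.0, 628.0, 245.0], [445.0, 227.0, 684.0, 230.0], [273.0, 273.0, 660.0, -129.0]]
scene 2835.0
[[252.0, 167.0, 404.0, -101.0], [407.0, 129.0, 423.0, 270.0], [412.0, 150.0, 483.0, 254.0], [257.0, 188.0, 461.0, -105.0]]
side 1716.5
[[275.0, 345.0, 494.0, 233.0], [299.0, 298.0, 492.0, 155.0], [338.0, 318.0, 431.0, 168.0], [313.0, 365.0, 438.0, 242.0]]
side 3139.5
[[302.0, 296.0, 489.0, 151.0], [361.0, 179.0, 485.0, -132.0], [397.0, 196.0, 412.0, -105.0], [338.0, 314.0, 432.0, 161.0]]
side 1523.5
[[150.0, 285.0, 704.0, 207.0], [278.0, 141.0, 679.0, -191.0], [305.0, 166.0, 596.0, -133.0], [177.0, 309.0, 643.0, 229.0]]
```

View pics/sc_z.png

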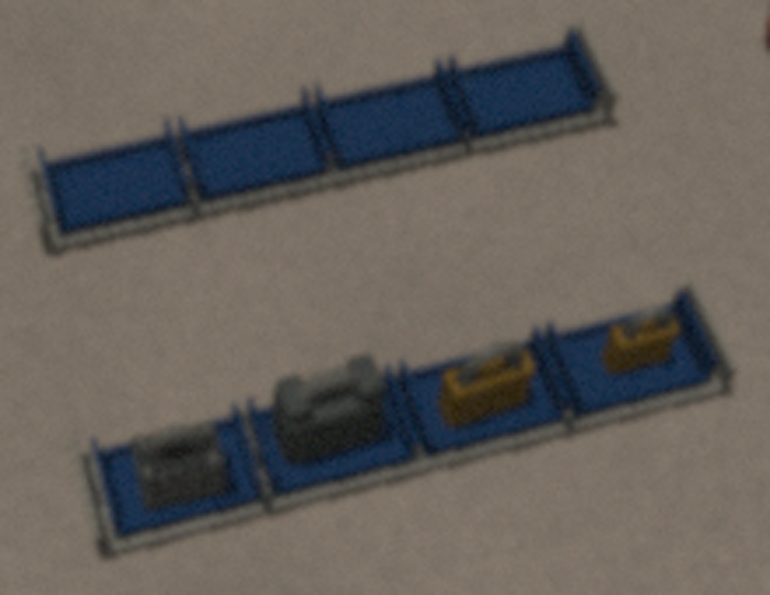

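View pics/si_z.png

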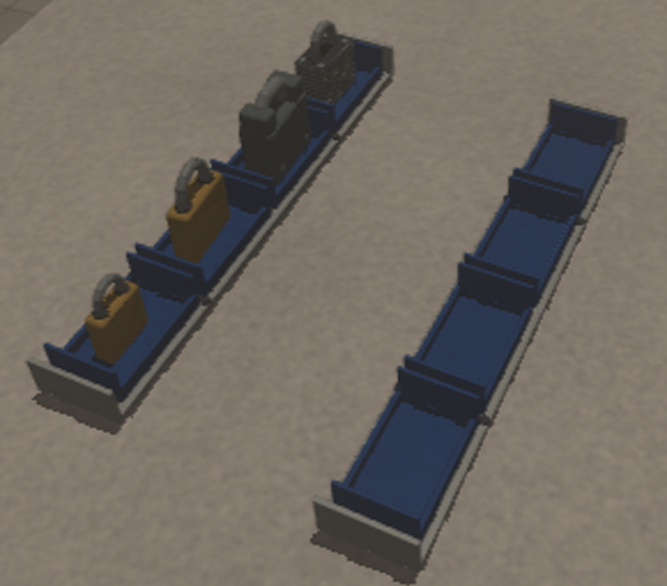

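>>> play_rows([
  {"offset": [0, 0, 0], "twist": -6.5},
  {"offset": [0, 0, 0], "twist": -6.5},
  {"offset": [0, 0, 0], "twist": -6.5},
  {"offset": [0, 0, 0], "twist": -6.5},
  {"offset": [0, 0, 0], "twist": 0},
])

```text
time: 0.65
tool_pos: [230.1, 471.8, 404.5]
tcp_rot: [-3.141, -0.0, -3.141]
contact_force: [-0.3, 0.3, 0.7]
grip_width: 91.8
```

>>> play_rows([
  {"offset": [-0.02, -0.04, 0], "twist": 0},
  {"offset": [-0.02, -0.04, 0], "twist": 0},
  {"offset": [-0.02, -0.04, 0], "twist": 0},
  {"offset": [-0.02, -0.04, 0], "twist": 0},
  {"offset": [-0.02, -0.04, 0], "twist": 0},
])

```text
time: 1.15
tool_pos: [330.5, 270.3, 404.7]
tcp_rot: [3.141, 0.0, 3.139]
contact_force: [-0.3, -0.1, 0.7]
grip_width: 91.9
```

>>> play_rows([
  {"offset": [-0.02, -0.04, 0.01], "twist": 0},
  {"offset": [-0.02, -0.04, 0.01], "twist": 0},
  {"offset": [-0.02, -0.04, 0.01], "twist": 0},
  {"offset": [-0.02, -0.04, 0.01], "twist": 0},
  {"offset": [-0.0, -0.03, 0.01], "twist": 0},
])

```text
time: 1.65
tool_pos: [411.8, 79.5, 354.4]
tcp_rot: [-3.141, 0.002, 3.136]
contact_force: [-0.1, 0.6, 0.3]
grip_width: 91.9
```

>>> play_rows([
  {"offset": [0, 0, 0], "twist": 0},
  {"offset": [0, 0, 0], "twist": 0},
])

```text
time: 1.85
tool_pos: [410.2, 81.4, 354.6]
tcp_rot: [3.141, -0.001, 3.137]
contact_force: [0.2, 0.2, 0.7]
grip_width: 91.7
```

Run:
```python
from h import *
import pickle
o=status.get_obs(); im=viewer.capture("wrist"); cv2.imwrite("pics/w1.png",im[:,:,::-1]); pickle.dump(o,open("w1.pkl","wb"));print(o["time"],o["tool_pos"],o["tcp_rot"])
```

```text
1.85 [410.17263151  81.44763082 354.59426146] [ 3.14120201e+00 -5.55436891e-04  3.13722041e+00]
```

View pics/w1.png

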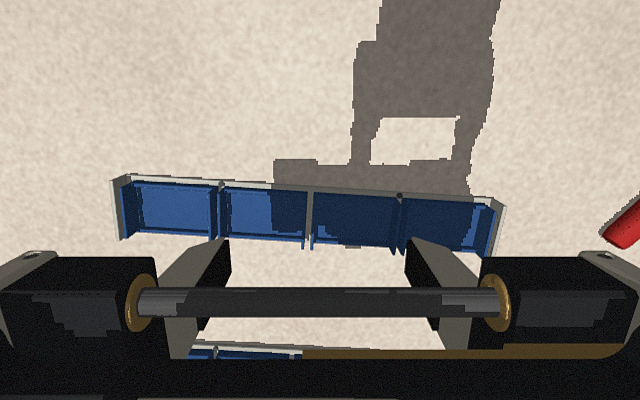

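>>> play_rows([
  {"offset": [-0.04, 0, 0], "twist": 0},
  {"offset": [-0.04, 0, 0], "twist": 0},
  {"offset": [-0.04, 0, 0], "twist": 0},
  {"offset": [-0.04, 0, 0], "twist": 0},
  {"offset": [-0.03, 0, 0], "twist": 0},
])

```text
time: 2.4
tool_pos: [601.9, 83.7, 355.0]
tcp_rot: [3.141, 0.002, -3.141]
contact_force: [0.3, 0.6, 0.6]
grip_width: 91.8
```

>>> play_rows([
  {"offset": [0, 0, 0], "twist": 0},
  {"offset": [0, 0, 0], "twist": 0},
])

```text
time: 2.6
tool_pos: [599.9, 83.3, 354.3]
tcp_rot: [3.141, -0.001, -3.141]
contact_force: [-0.4, -0.1, 0.7]
grip_width: 91.7
```

Run:
```python
from h import *
import pickle
o=status.get_obs(); im=viewer.capture("wrist"); cv2.imwrite("pics/w2.png",im[:,:,::-1]); pickle.dump(o,open("w2.pkl","wb"));print(o["time"],o["tool_pos"],o["tcp_rot"],o["joint_positions"])
a=cv2.imread("pics/w1.png")[160:270,100:520]; cv2.imwrite("pics/w1z.png",cv2.resize(a,None,fx=1.9,fy=1.9,interpolation=2))
```

```text
2.6 [599.86967652  83.31056951 354.31380112] [ 3.14131722e+00 -1.03508110e-03 -3.14055795e+00] [ 1.14444421e-02  5.30248232e-01  1.36531414e+00  3.01871351e-04
  1.24706246e+00 -1.56048263e+00]
```

View pics/w2.png

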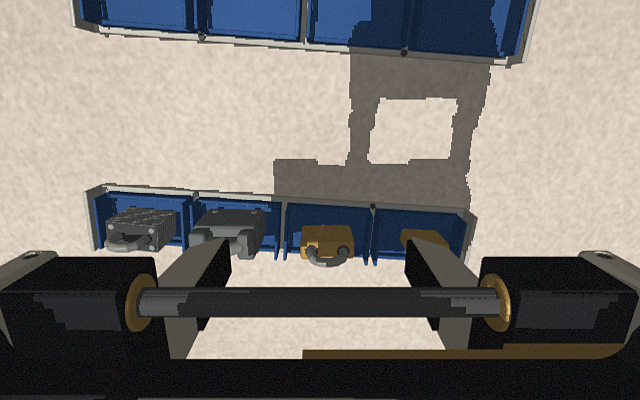

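View pics/w1z.png

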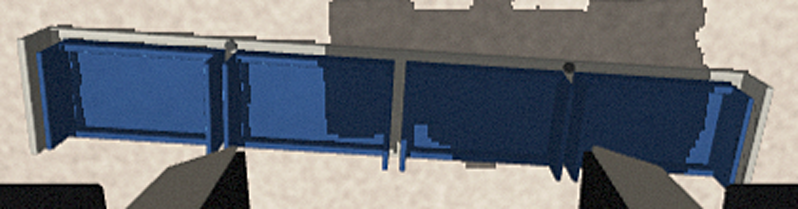

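Run:
```python
import cv2, numpy as np
a=cv2.imread("pics/w1.png");b=cv2.imread("pics/w2.png")
def z(im,x,y,s=8,w=48,h=36): 
    c=cv2.resize(im[y:y+h,x:x+w],None,fx=s,fy=s,interpolation=0); cv2.putText(c,f"{x},{y}",(2,12),0,.45,(0,0,255)); return c
def z2(im,x,y): return z(im,x,y,5,76,80)
cv2.imwrite("pics/c1.png",np.hstack([z2(a,95,170),z2(a,450,188)]))
cv2.imwrite("pics/c2.png",np.hstack([z2(b,75,178),z2(b,425,198)]))
```

```text
(no output)
```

View pics/c1.png

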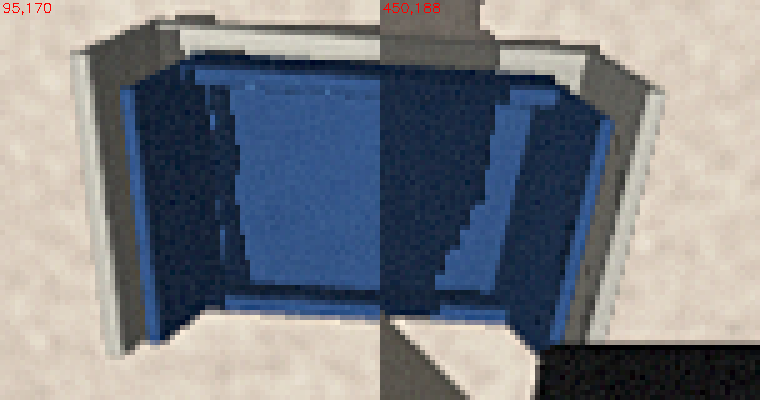

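View pics/c2.png

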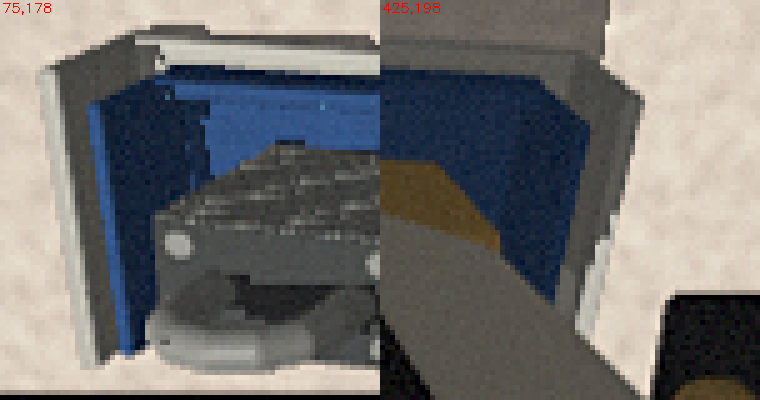

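Run:
```python
from h import *
import pickle
def go(k,pts):
    c=cam("wrist",pickle.load(open(f"w{k}.pkl","rb"))); P=plane(c,pts,34); print(P.round(1).tolist())
    L,F,Rr=P[0],P[1],P[2]; print("len",np.linalg.norm(L-Rr),"wid",np.linalg.norm(L-F))
    d=(Rr-L)[:2]; d/=np.linalg.norm(d); yaw=np.arctan2(-d[0],d[1]); x=np.array([d[1],-d[0]])
    org=(L+Rr)[:2]/2+31*x; print("yaw deg",np.degrees(yaw),"left-plate yaw",np.degrees(np.arctan2(*(F-L)[1::-1])),"org",org)
    bays=[org+d*s for s in (135,45,-45,-135)]; print(np.round(bays,1).tolist())
    # verify in scene / side : outer corners z34
    for n in("scene","side"):
        im=cv2.imread(f"pics/{n}0.png")
        for z,hx,hy in((34,31,188),(13,22,0)):
            q=[[*(org+x*a*31+d*b*188),34] for a in(-1,1) for b in (-1,1)]
        print(n,proj(cam(n),q).round(1).tolist())
    return org,yaw
r=[go(1,[(109.5,180.3),(117,240.8),(507,206)]),go(2,[(82.6,192),(92,251.2),(477.8,217.4)])]
pickle.dump(r,open("racks.pkl","wb"))
for n in("scene","side"):
    im=cv2.imread(f"pics/{n}0.png"); im=cv2.resize(im,None,fx=3,fy=3); 
    for org,yaw in r:
        x=np.array([np.cos(yaw),np.sin(yaw)]);d=np.array([-x[1],x[0]])
        for s in(135,45,-45,-135):
            q=proj(cam(n),[[*(org+d*(s+b*39)+x*a*22),13] for a,b in((-1,-1),(-1,1),(1,1),(1,-1))])
            cv2.polylines(im,[((q+.5)*3).astype(int)],True,(0,255,0))
    im=im[360:870,720:1380] if n=="scene" else im[400:1170,390:1260]
    cv2.imwrite(f"pics/{n}_ov.png",im if n=="scene" else cv2.resize(im,None,fx=.75,fy=.75))
```

```text
[[404.4, -110.4, 34.0], [465.4, -114.6, 34.0], [431.0, 261.3, 34.0]]
len 372.6168744453209 wid 61.15731513910409
yaw deg -4.089342263971719 left-plate yaw -3.973554931385539 org [448.63757457  73.22526531]
[[458.3, 207.9], [451.8, 118.1], [445.4, 28.3], [439.0, -61.4]]
scene [[245.7, 162.7], [406.9, 126.4], [251.4, 185.7], [417.4, 147.2]]
side [[403.2, 185.5], [311.9, 373.4], [369.4, 176.6], [265.5, 353.5]]
[[606.2, -135.6, 34.0], [667.2, -139.0, 34.0], [631.0, 237.1, 34.0]]
len 373.4979211452142 wid 61.013868802840314
yaw deg -3.8024917466621226 left-plate yaw -3.1810424417484504 org [649.55620034  48.65744809]
[[658.5, 183.4], [652.5, 93.6], [646.6, 3.8], [640.6, -86.0]]
scene [[260.5, 245.7], [438.9, 200.1], [267.5, 274.8], [451.9, 225.8]]
side [[300.7, 154.7], [177.3, 307.6], [271.8, 147.3], [140.2, 292.2]]
```

View pics/scene_ov.png

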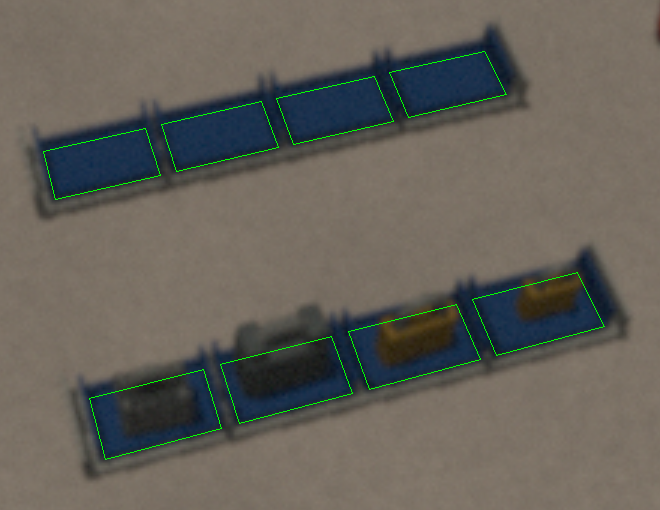

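View pics/side_ov.png

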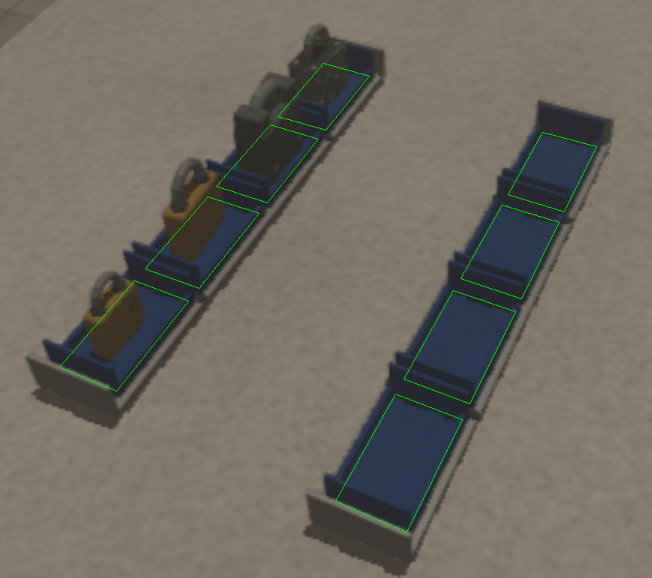

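Run:
```python
from h import *
import pickle
(o1,y1),(org,yaw)=pickle.load(open("racks.pkl","rb"))
x=np.array([np.cos(yaw),np.sin(yaw)]);d=np.array([-x[1],x[0]])
loc=lambda P:[((p[:2]-org)@x).round(1) for p in P],
for n,f in(("scene","scene0"),("side","side0"),("wrist","w2")):
    im=cv2.imread(f"pics/{f}.png"); b,g,r=[im[:,:,i].astype(int) for i in range(3)]
    m=((r>b*1.7)&(g>b*1.2)).astype(np.uint8)
    c=cam(n,pickle.load(open("w2.pkl","rb")))
    k,lab,st,ce=cv2.connectedComponentsWithStats(m)
    for i in range(1,k):
        if st[i,4]<60: continue
        for z in (32,35):
            p=plane(c,ce[i],z)[0][:2]-org
            print(n,st[i].tolist(),z,"rack xy",p@x,p@d)
a=cv2.imread("pics/w2.png")[180:265,85:285];cv2.imwrite("pics/w2z.png",cv2.resize(a,None,fx=4,fy=4,interpolation=0))
```

```text
scene [458, 7, 65, 40, 1070] 32 rack xy -495.2643545539376 550.9691138003406
scene [458, 7, 65, 40, 1070] 35 rack xy -492.04308381256067 548.1442228910115
scene [413, 212, 21, 14, 183] 32 rack xy -2.042052061354762 138.89547050775198
scene [413, 212, 21, 14, 183] 35 rack xy -0.7135060516690956 137.65189895887457
scene [366, 221, 26, 20, 306] 32 rack xy 0.28980535783128664 44.04847262627892
scene [366, 221, 26, 20, 306] 35 rack xy 1.609402939625984 43.16887338301237
scene [533, 235, 29, 14, 237] 32 rack xy 114.37262520829205 356.8051225067958
scene [533, 235, 29, 14, 237] 35 rack xy 115.25443363598552 354.7253296728539
scene [536, 258, 24, 18, 219] 32 rack xy 159.84230528411751 325.9520584649825
scene [536, 258, 24, 18, 219] 35 rack xy 160.54962527609618 323.990663272561
scene [572, 260, 18, 27, 274] 32 rack xy 182.55372291202812 377.26983764811246
scene [572, 260, 18, 27, 274] 35 rack xy 183.1738885688949 375.111512127633
side [529, 0, 111, 14, 877] 32 rack xy -558.1208016801572 -1338.4629312597715
side [529, 0, 111, 14, 877] 35 rack xy -556.8957423948139 -1327.9514307463862
side [62
[... 543 characters left out ...]
0, 226, 54, 33, 1376] 35 rack xy 1.669353047359662 43.987118552457076
wrist [400, 229, 49, 21, 486] 32 rack xy -6.8345917778229275 137.38696176803543
wrist [400, 229, 49, 21, 486] 35 rack xy -8.08964353052606 136.28077734548313
wrist [124, 273, 33, 59, 893] 32 rack xy 87.68964387823787 -148.62520762212634
wrist [124, 273, 33, 59, 893] 35 rack xy 85.4936366354575 -146.8842415848132
wrist [480, 273, 32, 59, 902] 32 rack xy 62.29474181942161 229.47840558401884
wrist [480, 273, 32, 59, 902] 35 rack xy 60.35153188673188 227.45548325772842
wrist [303, 342, 322, 19, 3649] 32 rack xy 126.35771607637584 224.54782142747436
wrist [303, 342, 322, 19, 3649] 35 rack xy 123.77678178739411 222.5739813307221
```

View pics/w2z.png

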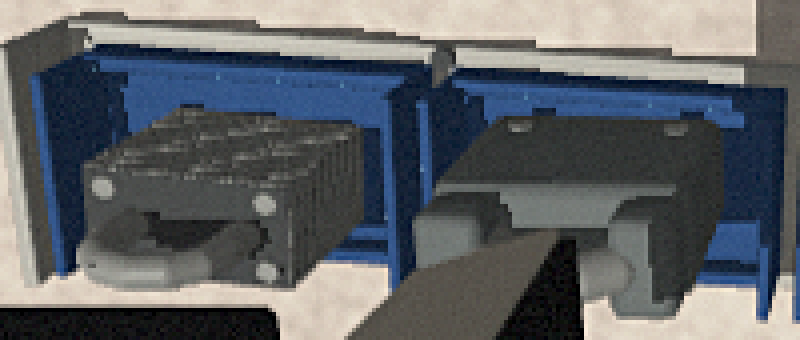

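```bash
cat >> h.py <<'E'
import pickle
def frames():
    out=[]
    for org,yaw in pickle.load(open("racks.pkl","rb")):
        x=np.array([np.cos(yaw),np.sin(yaw)]); out.append((np.array(org),x,np.array([-x[1],x[0]]),yaw))
    return out
E
python3 - <<'E'
from h import *
org,x,d,yaw=frames()[1]
c=cam("wrist",pickle.load(open("w2.pkl","rb")))
for z,pts in((55,[(106.3,221.3),(158,227.5)]),(63,[(193.8,226),(255,226.5)]),(57,[(301,242),(354,242)])):
    P=plane(c,pts,z)[:,:2]-org; print(z,(P@x).round(1),(P@d).round(1))
for dx,dy in((0,138),(2,44)): print(org+dx*x+dy*d)
E
```

```text
55 [-12.   -9.1] [-154.6 -109. ]
63 [-16.2 -19.4] [-73.9 -20.7]
57 [-4.6 -7.8] [19.9 67.7]
[658.7079869  186.35365284]
[654.46975845  92.42795125]
```

>>> play_rows([
  {"offset": [0, 0, 0], "twist": 8},
  {"offset": [0, 0, 0], "twist": 8},
  {"offset": [0, 0, 0], "twist": 8},
  {"offset": [0, 0, 0], "twist": 8},
  {"offset": [0, 0, 0], "twist": 8},
])

```text
time: 3.15
tool_pos: [598.9, 82.6, 355.5]
tcp_rot: [3.141, 0.0, 2.438]
contact_force: [-0.2, -0.1, 0.2]
grip_width: 91.9
```

>>> play_rows([
  {"offset": [0, 0, 0], "twist": 8},
  {"offset": [0, 0, 0], "twist": 8},
  {"offset": [0, 0, 0], "twist": 8},
  {"offset": [0, 0, 0], "twist": 8},
  {"offset": [0, 0, 0], "twist": 8},
])

```text
time: 3.65
tool_pos: [598.9, 82.6, 355.5]
tcp_rot: [3.141, -0.0, 1.74]
contact_force: [-0.3, 0.2, -0.7]
grip_width: 92.1
```

>>> play_rows([
  {"offset": [0, 0, 0], "twist": 7},
  {"offset": [0, 0, 0], "twist": 7},
  {"offset": [0.04, 0.02, 0], "twist": 0},
  {"offset": [0.04, 0.02, 0], "twist": 0},
  {"offset": [0.02, 0.01, 0], "twist": 0},
])

```text
time: 4.15
tool_pos: [656.6, 181.4, 355.5]
tcp_rot: [3.141, -0.001, 1.503]
contact_force: [1.1, -0.1, 0.2]
grip_width: 92.0
```

>>> play_rows([
  {"offset": [0, 0, 0], "twist": 0},
  {"offset": [0, 0, 0], "twist": 0},
])

```text
time: 4.35
tool_pos: [656.0, 178.8, 354.9]
tcp_rot: [-3.141, 0.0, 1.502]
contact_force: [0.4, -0.3, -0.2]
grip_width: 92.0
```

```bash
cat >> h.py <<'E'
def rel(tx,ty,tz,tyaw=None):
    o=status.get_obs(); M=R.from_euler('xyz',o["tcp_rot"]).as_matrix()
    print("t",round(o["time"],2),"pos",o["tool_pos"].round(1),"yaw",np.degrees(o["tcp_rot"][2]).round(2),"grip",round(o["grip_width"],1),"offset mm",(M.T@(np.array([tx,ty,tz])-o["tool_pos"])).round(1), "twist",None if tyaw is None else round(float(np.degrees(o["tcp_rot"][2])-tyaw),2))
def snap(name):
    o=status.get_obs(); im=viewer.capture("wrist")[:,:,::-1].copy(); cv2.imwrite(f"pics/{name}.png",im); pickle.dump(o,open(f"{name}.pkl","wb")); return im,cam("wrist",o)
E
python3 - <<'E'
from h import *
im,c=snap("w3"); rel(658.7,186.4,204,86.2)
E
```

```text
t 4.4 pos [656. 178. 355.] yaw 86.02 grip 91.7 offset mm [  8.6   2.2 151. ] twist -0.18
```

View pics/w3.png

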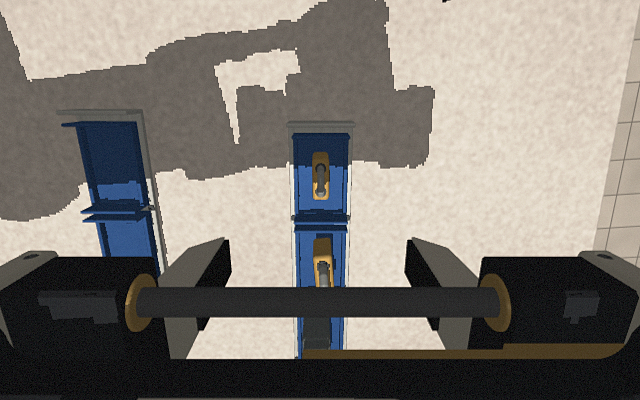

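Run:
```python
from h import *
im=cv2.imread("pics/w3.png"); c=cam("wrist",pickle.load(open("w3.pkl","rb")))
b,g,r=[im[:,:,i].astype(int) for i in range(3)]
m=((r>b*1.6)&(g>b*1.15)).astype(np.uint8); m[:145]=0;m[205:]=0;m[:,:300]=0;m[:,340:]=0
org,x,d,yaw=frames()[1]
ys,xs=np.nonzero(m);bb=[xs.min(),xs.max()+1,ys.min(),ys.max()+1];print(bb)
# top row edge and bottom row of body at z=51 corners
P=plane(c,[(bb[0],bb[2]),(bb[1],bb[2]),(bb[1],bb[3]),(bb[0],bb[3])],51)
print(P.round(1)); print(P.mean(0))
rc=cv2.resize(im[110:290,270:370],None,fx=4,fy=4,interpolation=0)[:600]; cv2.imwrite("pics/w3z.png",cv2.resize(im[110:260,270:370],None,fx=4,fy=4,interpolation=0))
```

```text
[np.int64(312), np.int64(329), np.int64(152), np.int64(200)]
[[653.2 213.1  51. ]
 [667.7 212.1  51. ]
 [665.2 169.3  51. ]
 [650.1 170.3  51. ]]
[659.05368612 191.21598057  51.        ]
```

View pics/w3z.png

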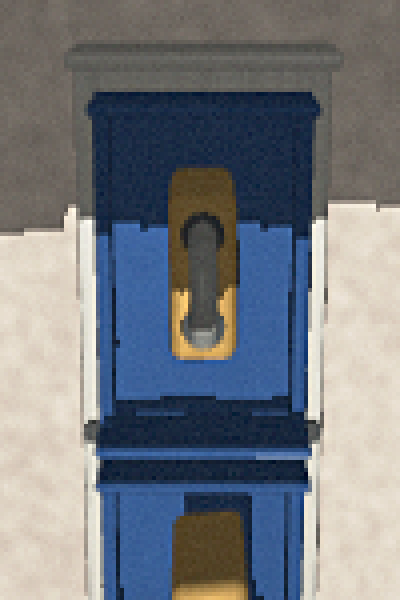

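>>> play_rows([
  {"offset": [0.01, 0.0025, 0.02], "twist": 0},
  {"offset": [0, 0, 0.04], "twist": 0},
  {"offset": [0, 0, 0.04], "twist": 0},
  {"offset": [0, 0, 0.03], "twist": 0},
  {"offset": [0, 0, 0.02], "twist": 0},
])

```text
time: 4.9
tool_pos: [658.9, 186.5, 202.6]
tcp_rot: [-3.138, 0.001, 1.499]
contact_force: [0.1, 0.4, 0.0]
grip_width: 91.9
```

>>> play_rows([
  {"offset": [0, 0, 0], "twist": 0},
  {"offset": [0, 0, 0], "twist": 0},
  {"offset": [0, 0, 0], "twist": 0},
  {"offset": [0, 0, 0], "twist": 0},
  {"offset": [0, 0, 0], "twist": 0},
], jaw=255)

```text
time: 5.4
tool_pos: [660.4, 188.0, 206.1]
tcp_rot: [3.14, -0.001, 1.501]
contact_force: [0.8, -0.2, 0.4]
grip_width: 56.8
```

>>> play_rows([
  {"offset": [0, 0, 0], "twist": 0},
  {"offset": [0, 0, 0], "twist": 0},
  {"offset": [0, 0, 0], "twist": 0},
])

```text
time: 5.7
tool_pos: [660.2, 188.0, 204.8]
tcp_rot: [3.142, -0.0, 1.501]
contact_force: [-0.9, -0.5, -0.2]
grip_width: 32.3
```

>>> play_rows([
  {"offset": [0, 0, 0], "twist": 0},
  {"offset": [0, 0, 0], "twist": 0},
  {"offset": [0, 0, 0], "twist": 0},
  {"offset": [0, 0, 0], "twist": 0},
])

```text
time: 6.1
tool_pos: [660.1, 188.0, 204.7]
tcp_rot: [-3.141, -0.0, 1.501]
contact_force: [-1.8, 0.4, 0.5]
grip_width: 14.7
```

Run:
```python
from h import *
rel(458.3,207.9,204,85.9)
```

```text
t 6.1 pos [660.1 188.  204.7] yaw 86.0 grip 14.7 offset mm [   5.8 -202.7    0.7] twist 0.1
```

>>> play_rows([
  {"offset": [0, 0, 0.0], "twist": 0},
  {"offset": [0, 0, -0.02], "twist": 0},
  {"offset": [0, 0, -0.03], "twist": 0},
  {"offset": [0, 0, -0.02], "twist": 0},
  {"offset": [0, -0.02, 0], "twist": 0},
])

```text
time: 6.6
tool_pos: [642.3, 189.0, 278.3]
tcp_rot: [3.133, -0.002, 1.5]
contact_force: [0.2, 0.1, -2.0]
grip_width: 14.4
```

>>> play_rows([
  {"offset": [0.001, -0.04, 0.0], "twist": 0},
  {"offset": [0.001, -0.04, 0], "twist": 0},
  {"offset": [0.001, -0.04, 0], "twist": 0},
  {"offset": [0.001, -0.04, 0], "twist": 0},
  {"offset": [0.002, -0.023, 0], "twist": 0},
])

```text
time: 7.1
tool_pos: [455.2, 208.1, 274.6]
tcp_rot: [-3.14, 0.001, 1.502]
contact_force: [-0.2, 0.0, -1.1]
grip_width: 15.0
```

>>> play_rows([
  {"offset": [0, 0, 0.0], "twist": 0},
  {"offset": [0, 0, 0], "twist": 0},
  {"offset": [0, 0, 0], "twist": 0},
])

```text
time: 7.4
tool_pos: [459.1, 208.1, 274.9]
tcp_rot: [3.14, -0.0, 1.501]
contact_force: [-1.5, -0.1, -1.4]
grip_width: 15.1
```

Run:
```python
from h import *
rel(458.3,207.9,204.7,85.9)
snap("w4"); cv2.imwrite("pics/s4.png",viewer.capture("side")[:,:,::-1])
```

```text
t 7.4 pos [459.1 208.1 274.9] yaw 85.98 grip 15.1 offset mm [-0.2 -0.9 70.2] twist 0.08
```

View pics/s4.png

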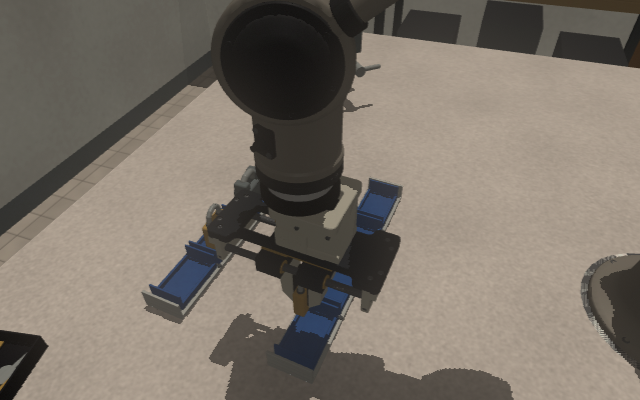

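View pics/w4.png

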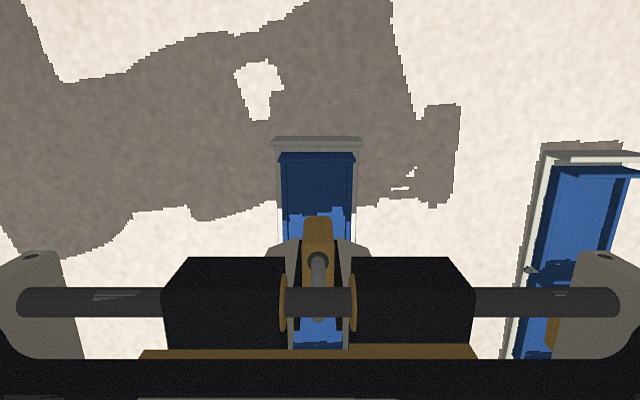

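>>> play_rows([
  {"offset": [0, -0.001, 0.025], "twist": 0},
  {"offset": [0, 0, 0.025], "twist": 0},
  {"offset": [0, 0, 0.01], "twist": 0},
  {"offset": [0, 0, 0.005], "twist": 0},
  {"offset": [0, 0, 0.003], "twist": 0},
])

```text
time: 8.0
tool_pos: [457.6, 208.2, 206.7]
tcp_rot: [3.141, -0.0, 1.501]
contact_force: [-0.0, 0.2, -1.6]
grip_width: 14.8
```

>>> play_rows([
  {"offset": [0, 0, 0.001], "twist": 0},
  {"offset": [0, 0, 0.001], "twist": 0},
  {"offset": [0, 0, 0], "twist": 0},
  {"offset": [0, 0, 0], "twist": 0},
])

```text
time: 8.4
tool_pos: [457.2, 208.2, 205.2]
tcp_rot: [3.141, -0.0, 1.501]
contact_force: [0.2, 0.9, -2.2]
grip_width: 14.8
```

>>> play_rows([
  {"offset": [0, 0, 0.0005], "twist": 0},
  {"offset": [0, 0, 0], "twist": 0},
])

```text
time: 8.6
tool_pos: [457.2, 208.2, 204.6]
tcp_rot: [3.141, -0.0, 1.501]
contact_force: [-1.4, -0.2, 1.4]
grip_width: 14.5
```

>>> play_rows([
  {"offset": [0, 0, 0.0005], "twist": 0},
  {"offset": [0, 0, 0], "twist": 0},
])

```text
time: 8.8
tool_pos: [457.2, 208.2, 204.6]
tcp_rot: [3.141, -0.0, 1.501]
contact_force: [-2.3, -0.8, 6.8]
grip_width: 14.8
```

>>> play_rows([
  {"offset": [0, 0, 0], "twist": 0},
  {"offset": [0, 0, 0], "twist": 0},
  {"offset": [0, 0, 0], "twist": 0},
  {"offset": [0, 0, 0], "twist": 0},
  {"offset": [0, 0, 0], "twist": 0},
], jaw=0)

```text
time: 9.3
tool_pos: [457.1, 208.2, 203.6]
tcp_rot: [-3.141, -0.0, 1.501]
contact_force: [0.5, -0.9, 0.4]
grip_width: 50.2
```

>>> play_rows([
  {"offset": [0, 0, -0.01], "twist": 0},
  {"offset": [0, 0, -0.03], "twist": 0},
  {"offset": [0, 0, -0.04], "twist": 0},
  {"offset": [0, 0, -0.04], "twist": 0},
  {"offset": [0, 0, -0.03], "twist": 0},
])

```text
time: 9.8
tool_pos: [457.0, 208.2, 357.0]
tcp_rot: [3.139, -0.001, 1.501]
contact_force: [1.3, 0.5, -0.2]
grip_width: 89.2
```

Run:
```python
from h import *
rel(654.5,92.4,204.7,86.2)
snap("w5")
```

```text
t 9.8 pos [457.  208.2 357. ] yaw 86.0 grip 89.2 offset mm [-101.9  204.6  152.8] twist -0.2
```

View pics/w5.png

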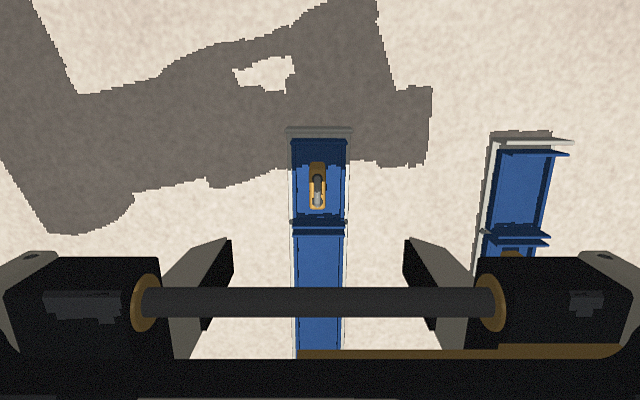

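>>> play_rows([
  {"offset": [-0.02, 0.041, 0], "twist": 0},
  {"offset": [-0.02, 0.041, 0], "twist": 0},
  {"offset": [-0.02, 0.041, 0], "twist": 0},
  {"offset": [-0.02, 0.041, 0], "twist": 0},
  {"offset": [-0.022, 0.04, 0], "twist": 0},
])

```text
time: 10.35
tool_pos: [654.7, 91.2, 354.2]
tcp_rot: [3.141, -0.0, 1.501]
contact_force: [-0.4, 1.4, 0.2]
grip_width: 91.7
```

>>> play_rows([
  {"offset": [0, 0, 0], "twist": 0},
  {"offset": [0, 0, 0], "twist": 0},
])

```text
time: 10.55
tool_pos: [653.6, 91.5, 353.1]
tcp_rot: [-3.14, -0.0, 1.499]
contact_force: [-0.2, 0.3, -1.0]
grip_width: 91.7
```

Run:
```python
from h import *
im,c=snap("w6")
rel(654.5,92.4,204.7,86.2)
cv2.imwrite("pics/w6z.png",cv2.resize(im[110:260,270:370],None,fx=4,fy=4,interpolation=0))
```

```text
t 10.6 pos [653.   92.3 353.5] yaw 85.98 grip 92.1 offset mm [1.000e-01 1.700e+00 1.488e+02] twist -0.22
```

View pics/w6z.png

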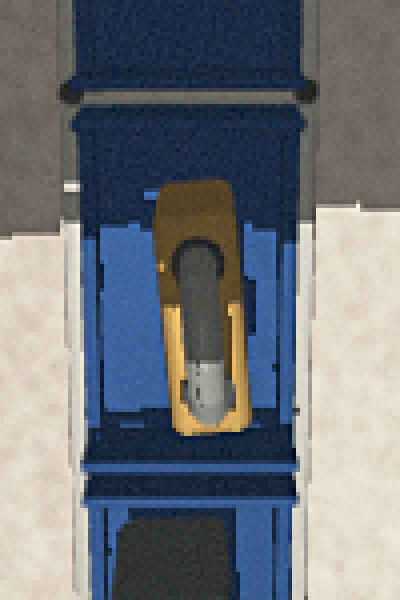

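Run:
```python
from h import *
c=cam("wrist",pickle.load(open("w6.pkl","rb"))); org,x,d,yaw=frames()[1]
g=lambda u,v:(270+u/4,110+v/4)
P=plane(c,[g(175,434),g(252,430)],57); Q=plane(c,[g(160,218),g(238,218)],57); N=plane(c,[g(154,184),g(233,180)],25)
print(P.round(1),Q.round(1)); v=(Q.mean(0)-P.mean(0)); print(np.linalg.norm(v),np.degrees(np.arctan2(v[1],v[0])))
u=v/np.linalg.norm(v); ctr=P.mean(0)+25*u; print(ctr, (ctr[:2]-org)@x,(ctr[:2]-org)@d)
rel(ctr[0],ctr[1],204.7)
```

```text
[[648.1  68.6  57. ]
 [665.   68.3  57. ]] [[648.5 116.9  57. ]
 [664.8 115.8  57. ]]
47.90753162088641 89.85318713960321
[656.6192803   93.45004722  57.        ] 4.077007228592137 45.16239638420087
t 10.6 pos [653.   92.3 353.5] yaw 85.98 grip 92.1 offset mm [  1.3   3.8 148.8] twist None
```

>>> play_rows([
  {"offset": [0.001, 0.004, 0.02], "twist": -4},
  {"offset": [0, 0, 0.04], "twist": 0},
  {"offset": [0, 0, 0.04], "twist": 0},
  {"offset": [0, 0, 0.03], "twist": 0},
  {"offset": [0, 0, 0.019], "twist": 0},
])

```text
time: 11.1
tool_pos: [655.6, 94.4, 202.8]
tcp_rot: [-3.138, -0.0, 1.573]
contact_force: [-0.7, -0.3, -0.2]
grip_width: 91.7
```

>>> play_rows([
  {"offset": [0, 0, 0], "twist": 0},
  {"offset": [0, 0, 0], "twist": 0},
  {"offset": [0, 0, 0], "twist": 0},
  {"offset": [0, 0, 0], "twist": 0},
  {"offset": [0, 0, 0], "twist": 0},
], jaw=255)

```text
time: 11.6
tool_pos: [657.8, 93.0, 206.1]
tcp_rot: [3.14, -0.0, 1.571]
contact_force: [-0.4, -1.1, -0.9]
grip_width: 56.1
```

>>> play_rows([
  {"offset": [0, 0, 0], "twist": 0},
  {"offset": [0, 0, 0], "twist": 0},
  {"offset": [0, 0, 0], "twist": 0},
  {"offset": [0, 0, 0], "twist": 0},
  {"offset": [0, 0, 0], "twist": 0},
])

```text
time: 12.1
tool_pos: [657.4, 92.9, 204.6]
tcp_rot: [-3.141, -0.0, 1.571]
contact_force: [-0.7, 0.0, 1.2]
grip_width: 17.8
```

>>> play_rows([
  {"offset": [0, 0, 0], "twist": 0},
  {"offset": [0, 0, 0], "twist": 0},
])

```text
time: 12.3
tool_pos: [657.4, 92.9, 204.6]
tcp_rot: [-3.141, -0.0, 1.571]
contact_force: [-1.5, -0.2, 0.2]
grip_width: 17.9
```

Run:
```python
from h import *
rel(451.8,118.1,204.7,85.9)
```

```text
t 12.3 pos [657.4  92.9 204.6] yaw 90.0 grip 17.9 offset mm [  25.2 -205.6    0. ] twist 4.1
```

>>> play_rows([
  {"offset": [0, 0, -0.02], "twist": 0},
  {"offset": [0, 0, -0.03], "twist": 0},
  {"offset": [0, 0, -0.02], "twist": 0},
  {"offset": [0, -0.02, 0], "twist": 0},
  {"offset": [0.005, -0.04, 0], "twist": 0},
])

```text
time: 12.8
tool_pos: [598.5, 97.2, 275.1]
tcp_rot: [3.137, 0.0, 1.57]
contact_force: [-0.4, -0.1, -2.0]
grip_width: 18.0
```

>>> play_rows([
  {"offset": [0.005, -0.04, 0.0], "twist": 0},
  {"offset": [0.005, -0.04, 0], "twist": 0},
  {"offset": [0.005, -0.04, 0], "twist": 0},
  {"offset": [0.005, -0.026, 0], "twist": 0},
  {"offset": [0, 0, 0], "twist": 4},
])

```text
time: 13.3
tool_pos: [448.1, 118.5, 274.5]
tcp_rot: [-3.138, 0.0, 1.501]
contact_force: [0.4, -0.4, -1.9]
grip_width: 17.7
```

>>> play_rows([
  {"offset": [0, 0, 0.0], "twist": 0},
  {"offset": [0, 0, 0], "twist": 0},
  {"offset": [0, 0, 0], "twist": 0},
])

```text
time: 13.6
tool_pos: [452.1, 117.8, 274.7]
tcp_rot: [3.141, -0.0, 1.502]
contact_force: [-1.0, 0.8, -1.1]
grip_width: 18.0
```

Run:
```python
from h import *
rel(451.8,118.1,204.6,85.9)
im,c=snap("w7")
```

```text
t 13.6 pos [452.1 117.8 274.7] yaw 86.05 grip 18.0 offset mm [ 0.3 -0.3 70.1] twist 0.15
```

View pics/w7.png

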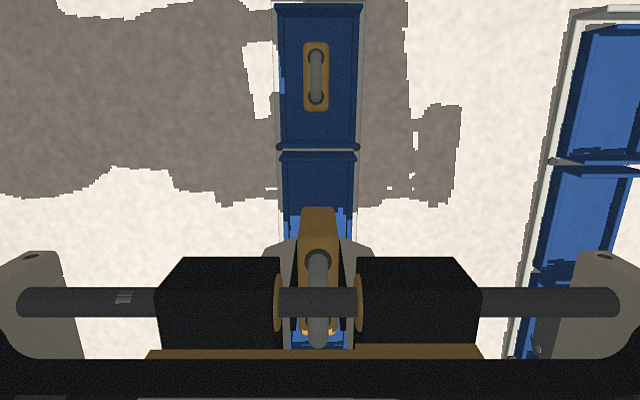

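>>> play_rows([
  {"offset": [0, 0, 0.025], "twist": 0},
  {"offset": [0, 0, 0.025], "twist": 0},
  {"offset": [0, 0, 0.01], "twist": 0},
  {"offset": [0, 0, 0.005], "twist": 0},
  {"offset": [0, 0, 0.003], "twist": 0},
])

```text
time: 14.15
tool_pos: [451.9, 117.9, 206.7]
tcp_rot: [3.141, -0.0, 1.501]
contact_force: [-0.5, -0.9, -2.5]
grip_width: 17.9
```

>>> play_rows([
  {"offset": [0, 0, 0.001], "twist": 0},
  {"offset": [0, 0, 0.001], "twist": 0},
  {"offset": [0, 0, 0], "twist": 0},
  {"offset": [0, 0, 0], "twist": 0},
])

```text
time: 14.55
tool_pos: [451.7, 117.9, 205.1]
tcp_rot: [3.141, -0.0, 1.501]
contact_force: [-0.8, -0.2, -2.3]
grip_width: 17.9
```

>>> play_rows([
  {"offset": [0, 0, 0.0005], "twist": 0},
  {"offset": [0, 0, 0], "twist": 0},
])

```text
time: 14.75
tool_pos: [451.7, 117.9, 204.5]
tcp_rot: [3.141, -0.0, 1.501]
contact_force: [-1.2, -0.6, 1.4]
grip_width: 18.3
```

>>> play_rows([
  {"offset": [0, 0, 0.0003], "twist": 0},
  {"offset": [0, 0, 0], "twist": 0},
])

```text
time: 14.95
tool_pos: [451.6, 117.9, 204.5]
tcp_rot: [3.141, -0.0, 1.501]
contact_force: [-0.8, -0.4, 6.5]
grip_width: 17.7
```

>>> play_rows([
  {"offset": [0, 0, 0], "twist": 0},
  {"offset": [0, 0, 0], "twist": 0},
  {"offset": [0, 0, 0], "twist": 0},
  {"offset": [0, 0, 0], "twist": 0},
  {"offset": [0, 0, 0], "twist": 0},
], jaw=0)

```text
time: 15.45
tool_pos: [451.5, 117.9, 203.9]
tcp_rot: [-3.142, -0.0, 1.501]
contact_force: [0.2, 0.4, 0.6]
grip_width: 53.1
```

>>> play_rows([
  {"offset": [0, 0, -0.01], "twist": 0},
  {"offset": [0, 0, -0.03], "twist": 0},
  {"offset": [0, 0, -0.04], "twist": 0},
  {"offset": [0, 0, -0.04], "twist": 0},
  {"offset": [0, 0, -0.03], "twist": 0},
])

```text
time: 15.95
tool_pos: [451.4, 117.9, 357.1]
tcp_rot: [3.139, -0.001, 1.501]
contact_force: [0.9, 0.6, 0.3]
grip_width: 90.4
```

Run:
```python
from h import *
org,x,d,yaw=frames()[1]
for a,b in((-3.8,-47),(2.5,-132)): 
    p=org+a*x+b*d; print(p); rel(p[0],p[1],204.6,86.2)
```

```text
[642.64765291   2.0129203 ]
t 15.95 pos [451.4 117.9 357.1] yaw 86.0 grip 90.4 offset mm [-102.4  198.4  153. ] twist -0.2
[643.29681401 -83.21775839]
t 15.95 pos [451.4 117.9 357.1] yaw 86.0 grip 90.4 offset mm [-187.4  205.   153. ] twist -0.2
```

>>> play_rows([
  {"offset": [-0.02, 0.04, 0], "twist": 0},
  {"offset": [-0.02, 0.04, 0], "twist": 0},
  {"offset": [-0.02, 0.04, 0], "twist": 0},
  {"offset": [-0.02, 0.04, 0], "twist": 0},
  {"offset": [-0.022, 0.038, 0], "twist": 0},
])

```text
time: 16.45
tool_pos: [643.2, 1.4, 354.8]
tcp_rot: [3.141, -0.0, 1.501]
contact_force: [0.0, 0.9, 0.0]
grip_width: 91.7
```

>>> play_rows([
  {"offset": [0, 0, 0], "twist": 0},
  {"offset": [0, 0, 0], "twist": 0},
])

```text
time: 16.65
tool_pos: [641.9, 1.8, 353.6]
tcp_rot: [-3.14, -0.0, 1.5]
contact_force: [-0.5, 0.3, -0.3]
grip_width: 91.7
```

Run:
```python
from h import *
im,c=snap("w8")
rel(642.6,2,204.6,86.2)
cv2.imwrite("pics/w8z.png",cv2.resize(im[110:260,270:370],None,fx=4,fy=4,interpolation=0))
```

```text
t 16.7 pos [641.4   2.6 353.9] yaw 85.99 grip 92.1 offset mm [ -0.5   1.5 149.3] twist -0.21
```

View pics/w8z.png

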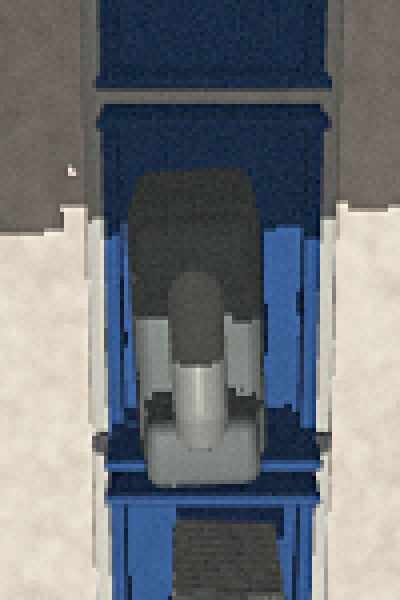

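Run:
```python
from h import *
c=cam("wrist",pickle.load(open("w8.pkl","rb"))); org,x,d,yaw=frames()[1]
g=lambda u,v:(270+u/4,110+v/4)
S=plane(c,[g(147,485),g(262,484)],77); B=plane(c,[g(137,330),g(266,330)],63); N=plane(c,[g(130,185),g(256,180)],77)
Nl=plane(c,[g(136,170),g(250,168)],77)
for n,P in zip("SBN",(S,B,N)): print(n,P.round(1).tolist(),P.mean(0).round(1),np.linalg.norm(P[0]-P[1]).round(1))
for z in(13,40,63,77): print(z,plane(c,[g(193,169)],z).round(1))
```

```text
S [[630.6, -24.5, 77.0], [654.4, -26.0, 77.0]] [642.5 -25.2  77. ] 23.8
B [[630.4, 4.9, 63.0], [657.5, 3.0, 63.0]] [643.9   3.9  63. ] 27.1
N [[632.4, 38.1, 77.0], [656.7, 37.4, 77.0]] [644.5  37.7  77. ] 24.3
13 [[644.   29.6  13. ]]
40 [[644.3  34.1  40. ]]
63 [[644.5  38.   63. ]]
77 [[644.7  40.3  77. ]]
```

>>> play_rows([
  {"offset": [0.0005, 0.002, 0.02], "twist": -1.5},
  {"offset": [0, 0, 0.04], "twist": 0},
  {"offset": [0, 0, 0.04], "twist": 0},
  {"offset": [0, 0, 0.03], "twist": 0},
  {"offset": [0, 0, 0.019], "twist": 0},
])

```text
time: 17.2
tool_pos: [642.2, 4.1, 203.2]
tcp_rot: [-3.138, -0.0, 1.529]
contact_force: [1.2, -0.3, -0.4]
grip_width: 91.6
```

>>> play_rows([
  {"offset": [0, 0, 0], "twist": 0},
  {"offset": [0, 0, 0], "twist": 0},
  {"offset": [0, 0, 0], "twist": 0},
  {"offset": [0, 0, 0], "twist": 0},
  {"offset": [0, 0, 0], "twist": 0},
], jaw=255)

```text
time: 17.7
tool_pos: [644.2, 2.8, 206.2]
tcp_rot: [3.14, 0.0, 1.527]
contact_force: [-0.2, -0.8, -0.4]
grip_width: 56.5
```

>>> play_rows([
  {"offset": [0, 0, 0], "twist": 0},
  {"offset": [0, 0, 0], "twist": 0},
  {"offset": [0, 0, 0], "twist": 0},
  {"offset": [0, 0, 0], "twist": 0},
  {"offset": [0, 0, 0], "twist": 0},
])

```text
time: 18.2
tool_pos: [643.8, 2.7, 204.9]
tcp_rot: [-3.141, -0.0, 1.527]
contact_force: [-1.1, 0.6, 2.0]
grip_width: 27.4
```

Run:
```python
from h import *
rel(445.4,28.3,204.7,85.9)
```

```text
t 18.2 pos [643.8   2.7 204.9] yaw 87.49 grip 27.4 offset mm [  16.9 -199.3    0.3] twist 1.59
```

>>> play_rows([
  {"offset": [0, 0, -0.02], "twist": 0},
  {"offset": [0, 0, -0.03], "twist": 0},
  {"offset": [0, 0, -0.02], "twist": 0},
  {"offset": [0, -0.02, 0], "twist": 0},
  {"offset": [0.003, -0.04, 0], "twist": 0},
])

```text
time: 18.7
tool_pos: [585.0, 7.8, 275.0]
tcp_rot: [3.138, 0.0, 1.527]
contact_force: [-0.3, -0.6, -4.6]
grip_width: 27.6
```

>>> play_rows([
  {"offset": [0.003, -0.04, 0.0], "twist": 0},
  {"offset": [0.003, -0.04, 0], "twist": 0},
  {"offset": [0.003, -0.04, 0], "twist": 0},
  {"offset": [0.005, -0.02, 0], "twist": 0},
  {"offset": [0, 0, 0], "twist": 1.5},
])

```text
time: 19.2
tool_pos: [442.0, 29.1, 274.4]
tcp_rot: [-3.138, -0.0, 1.501]
contact_force: [-0.2, -0.3, -4.5]
grip_width: 27.8
```

>>> play_rows([
  {"offset": [0, 0, 0.0], "twist": 0},
  {"offset": [0, 0, 0], "twist": 0},
  {"offset": [0, 0, 0], "twist": 0},
])

```text
time: 19.5
tool_pos: [445.7, 28.2, 274.8]
tcp_rot: [3.141, -0.0, 1.501]
contact_force: [0.5, -1.3, -3.8]
grip_width: 27.8
```

Run:
```python
from h import *
rel(445.4,28.3,204.6,85.9)
im,c=snap("w9")
```

```text
t 19.5 pos [445.7  28.2 274.8] yaw 86.0 grip 27.8 offset mm [ 0.1 -0.4 70.2] twist 0.1
```

View pics/w9.png

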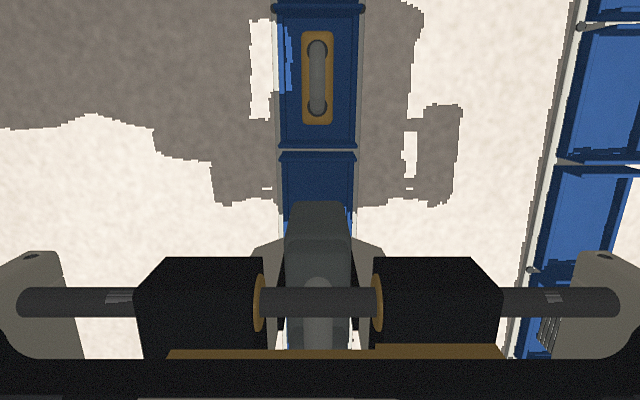

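>>> play_rows([
  {"offset": [0, 0, 0.025], "twist": 0},
  {"offset": [0, 0, 0.025], "twist": 0},
  {"offset": [0, 0, 0.01], "twist": 0},
  {"offset": [0, 0, 0.005], "twist": 0},
  {"offset": [0, 0, 0.003], "twist": 0},
])

```text
time: 20.05
tool_pos: [445.3, 28.3, 206.9]
tcp_rot: [3.141, -0.0, 1.501]
contact_force: [-0.9, -0.4, -4.2]
grip_width: 28.1
```

>>> play_rows([
  {"offset": [0, 0, 0.001], "twist": 0},
  {"offset": [0, 0, 0.001], "twist": 0},
  {"offset": [0, 0, 0], "twist": 0},
  {"offset": [0, 0, 0], "twist": 0},
])

```text
time: 20.45
tool_pos: [445.0, 28.4, 205.3]
tcp_rot: [3.141, -0.0, 1.501]
contact_force: [-0.1, 0.4, -3.4]
grip_width: 27.8
```

>>> play_rows([
  {"offset": [0, 0, 0.0005], "twist": 0},
  {"offset": [0, 0, 0], "twist": 0},
])

```text
time: 20.65
tool_pos: [445.0, 28.4, 204.8]
tcp_rot: [3.141, -0.0, 1.501]
contact_force: [-1.4, -0.2, 0.8]
grip_width: 27.9
```

>>> play_rows([
  {"offset": [0, 0, 0.0003], "twist": 0},
  {"offset": [0, 0, 0], "twist": 0},
])

```text
time: 20.85
tool_pos: [445.0, 28.4, 204.8]
tcp_rot: [3.141, -0.0, 1.501]
contact_force: [-2.3, 0.2, 6.2]
grip_width: 28.0
```

>>> play_rows([
  {"offset": [0, 0, 0], "twist": 0},
  {"offset": [0, 0, 0], "twist": 0},
  {"offset": [0, 0, 0], "twist": 0},
  {"offset": [0, 0, 0], "twist": 0},
  {"offset": [0, 0, 0], "twist": 0},
], jaw=0)

```text
time: 21.35
tool_pos: [444.9, 28.4, 204.1]
tcp_rot: [-3.142, -0.0, 1.501]
contact_force: [-0.4, 0.3, 0.1]
grip_width: 63.1
```

>>> play_rows([
  {"offset": [0, 0, -0.01], "twist": 0},
  {"offset": [0, 0, -0.03], "twist": 0},
  {"offset": [0, 0, -0.04], "twist": 0},
  {"offset": [0, 0, -0.04], "twist": 0},
  {"offset": [0, 0, -0.03], "twist": 0},
])

```text
time: 21.85
tool_pos: [444.8, 28.5, 357.3]
tcp_rot: [3.139, -0.0, 1.501]
contact_force: [-0.2, 0.8, -0.5]
grip_width: 91.8
```

>>> play_rows([
  {"offset": [-0.02, 0.04, 0], "twist": 0},
  {"offset": [-0.02, 0.04, 0], "twist": 0},
  {"offset": [-0.02, 0.04, 0], "twist": 0},
  {"offset": [-0.02, 0.04, 0], "twist": 0},
  {"offset": [-0.018, 0.046, 0], "twist": 0},
])

```text
time: 22.35
tool_pos: [644.4, -84.8, 355.1]
tcp_rot: [3.141, 0.0, 1.501]
contact_force: [1.2, 0.7, 0.5]
grip_width: 91.6
```

>>> play_rows([
  {"offset": [0, 0, 0], "twist": 0},
  {"offset": [0, 0, 0], "twist": 0},
])

```text
time: 22.55
tool_pos: [643.7, -84.2, 353.3]
tcp_rot: [-3.14, -0.001, 1.5]
contact_force: [-0.5, -0.4, 0.5]
grip_width: 91.8
```

Run:
```python
from h import *
im,c=snap("w10")
rel(643.3,-83.2,204.7,86.2)
cv2.imwrite("pics/w10z.png",cv2.resize(im[110:260,270:370],None,fx=4,fy=4,interpolation=0))
```

```text
t 22.6 pos [643.1 -83.5 353.9] yaw 85.99 grip 91.6 offset mm [  0.3   0.4 149.2] twist -0.21
```

View pics/w10z.png

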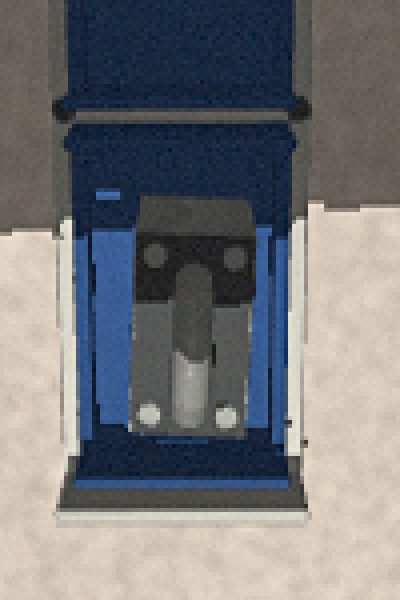

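Run:
```python
from h import *
c=cam("wrist",pickle.load(open("w10.pkl","rb"))); org,x,d,yaw=frames()[1]
g=lambda u,v:(270+u/4,110+v/4)
P=plane(c,[g(137,236),g(256,237),g(246,437),g(128,430)],55); print(P.round(1))
N,S=P[:2].mean(0),P[2:].mean(0);v=N-S;print(np.linalg.norm(v),np.degrees(np.arctan2(v[1],v[0])))
m=(N+S)/2; print(m); rel(m[0],m[1],204.7)
```

```text
[[ 633.3  -62.6   55. ]
 [ 658.4  -64.5   55. ]
 [ 653.6 -109.6   55. ]
 [ 627.7 -106.1   55. ]]
44.593519084941946 83.35700013186464
[643.23247952 -85.70207237  55.        ]
t 22.6 pos [643.1 -83.5 353.9] yaw 85.99 grip 91.6 offset mm [ -2.2   0.6 149.2] twist None
```

>>> play_rows([
  {"offset": [-0.002, 0.0, 0.02], "twist": 3},
  {"offset": [0, 0, 0.04], "twist": 0},
  {"offset": [0, 0, 0.04], "twist": 0},
  {"offset": [0, 0, 0.03], "twist": 0},
  {"offset": [0, 0, 0.019], "twist": 0},
])

```text
time: 23.1
tool_pos: [641.6, -84.5, 203.9]
tcp_rot: [-3.138, -0.001, 1.449]
contact_force: [0.3, -0.4, -0.3]
grip_width: 91.8
```

>>> play_rows([
  {"offset": [0, 0, 0], "twist": 0},
  {"offset": [0, 0, 0], "twist": 0},
  {"offset": [0, 0, 0], "twist": 0},
  {"offset": [0, 0, 0], "twist": 0},
  {"offset": [0, 0, 0], "twist": 0},
], jaw=255)

```text
time: 23.6
tool_pos: [643.6, -85.7, 206.4]
tcp_rot: [3.14, 0.0, 1.449]
contact_force: [-0.4, -0.9, 0.3]
grip_width: 56.2
```

>>> play_rows([
  {"offset": [0, 0, 0], "twist": 0},
  {"offset": [0, 0, 0], "twist": 0},
  {"offset": [0, 0, 0], "twist": 0},
  {"offset": [0, 0, 0], "twist": 0},
  {"offset": [0, 0, 0], "twist": 0},
])

```text
time: 24.1
tool_pos: [643.4, -85.7, 205.0]
tcp_rot: [-3.141, -0.0, 1.449]
contact_force: [0.0, 0.1, 0.4]
grip_width: 25.4
```

Run:
```python
from h import *
rel(439,-61.4,204.7,85.9)
```

```text
t 24.1 pos [643.4 -85.7 205. ] yaw 83.0 grip 25.4 offset mm [  -0.8 -205.8    0.4] twist -2.9
```

>>> play_rows([
  {"offset": [0, 0, -0.02], "twist": 0},
  {"offset": [0, 0, -0.03], "twist": 0},
  {"offset": [0, 0, -0.02], "twist": 0},
  {"offset": [0, -0.02, 0], "twist": 0},
  {"offset": [0, -0.04, 0], "twist": 0},
])

```text
time: 24.6
tool_pos: [584.6, -78.7, 275.4]
tcp_rot: [3.138, 0.0, 1.449]
contact_force: [0.0, -0.2, -3.3]
grip_width: 25.3
```

>>> play_rows([
  {"offset": [0, -0.04, 0.0], "twist": 0},
  {"offset": [0, -0.04, 0], "twist": 0},
  {"offset": [0, -0.04, 0], "twist": 0},
  {"offset": [-0.001, -0.026, 0], "twist": 0},
  {"offset": [0, 0, 0], "twist": -3},
])

```text
time: 25.1
tool_pos: [435.4, -60.8, 274.7]
tcp_rot: [-3.137, -0.001, 1.502]
contact_force: [1.4, -0.1, -2.4]
grip_width: 25.4
```

>>> play_rows([
  {"offset": [0, 0, 0.0], "twist": 0},
  {"offset": [0, 0, 0], "twist": 0},
  {"offset": [0, 0, 0], "twist": 0},
])

```text
time: 25.4
tool_pos: [439.3, -61.7, 275.0]
tcp_rot: [3.141, -0.0, 1.5]
contact_force: [0.9, 0.2, -2.5]
grip_width: 25.3
```

Run:
```python
from h import *
rel(439,-61.4,204.8,85.9)
im,c=snap("w11")
```

```text
t 25.4 pos [439.3 -61.7 275. ] yaw 85.95 grip 25.3 offset mm [ 0.3 -0.4 70.2] twist 0.05
```

View pics/w11.png

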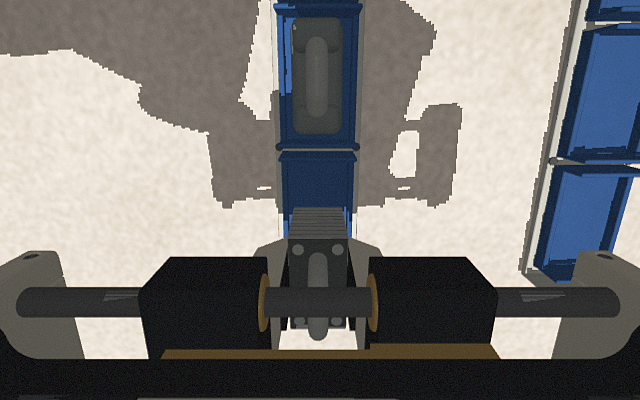

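>>> play_rows([
  {"offset": [0, 0, 0.025], "twist": 0},
  {"offset": [0, 0, 0.025], "twist": 0},
  {"offset": [0, 0, 0.01], "twist": 0},
  {"offset": [0, 0, 0.005], "twist": 0},
  {"offset": [0, 0, 0.003], "twist": 0},
])

```text
time: 25.95
tool_pos: [439.2, -61.7, 207.1]
tcp_rot: [3.141, -0.0, 1.501]
contact_force: [0.8, -0.3, -3.1]
grip_width: 25.3
```

>>> play_rows([
  {"offset": [0, 0, 0.001], "twist": 0},
  {"offset": [0, 0, 0.001], "twist": 0},
  {"offset": [0, 0, 0], "twist": 0},
  {"offset": [0, 0, 0], "twist": 0},
])

```text
time: 26.35
tool_pos: [439.0, -61.6, 205.5]
tcp_rot: [3.141, 0.0, 1.501]
contact_force: [-0.2, 0.4, -2.7]
grip_width: 25.4
```

>>> play_rows([
  {"offset": [0, 0, 0.0005], "twist": 0},
  {"offset": [0, 0, 0], "twist": 0},
])

```text
time: 26.55
tool_pos: [439.0, -61.6, 205.0]
tcp_rot: [3.141, 0.0, 1.501]
contact_force: [-0.6, -0.1, 2.0]
grip_width: 25.4
```

>>> play_rows([
  {"offset": [0, 0, 0.0003], "twist": 0},
  {"offset": [0, 0, 0], "twist": 0},
])

```text
time: 26.75
tool_pos: [439.0, -61.6, 205.0]
tcp_rot: [3.141, 0.0, 1.501]
contact_force: [-0.8, 0.9, 7.0]
grip_width: 25.4
```

Now release, rise, and back away to the left for a final look.

>>> play_rows([
  {"offset": [0, 0, 0], "twist": 0},
  {"offset": [0, 0, 0], "twist": 0},
  {"offset": [0, 0, 0], "twist": 0},
  {"offset": [0, 0, 0], "twist": 0},
  {"offset": [0, 0, 0], "twist": 0},
], jaw=0)

```text
time: 27.25
tool_pos: [438.9, -61.6, 204.2]
tcp_rot: [-3.142, -0.0, 1.501]
contact_force: [1.0, -0.1, -0.3]
grip_width: 60.8
```

>>> play_rows([
  {"offset": [0, 0, -0.01], "twist": 0},
  {"offset": [0, 0, -0.03], "twist": 0},
  {"offset": [0, 0, -0.04], "twist": 0},
  {"offset": [0, 0, -0.04], "twist": 0},
  {"offset": [0, 0, -0.03], "twist": 0},
])

```text
time: 27.75
tool_pos: [438.7, -61.5, 357.4]
tcp_rot: [3.139, 0.001, 1.501]
contact_force: [0.3, -0.0, -0.7]
grip_width: 91.6
```

>>> play_rows([
  {"offset": [-0.04, 0, 0], "twist": 0},
  {"offset": [-0.04, 0, 0], "twist": 0},
  {"offset": [-0.04, 0, 0], "twist": 0},
  {"offset": [-0.04, 0, 0], "twist": 0},
  {"offset": [0, 0, 0], "twist": 0},
])

```text
time: 28.25
tool_pos: [427.2, -224.9, 355.0]
tcp_rot: [3.14, 0.002, 1.497]
contact_force: [0.9, 0.5, -0.6]
grip_width: 91.7
```

Run:
```python
from h import *
snap("w12"); rel(0,0,0)
for n,(a,b,c,d) in dict(scene=(110,290,235,455),side=(130,390,130,420)).items():
    im=viewer.capture(n)[:,:,::-1].copy(); cv2.imwrite(f"pics/{n}F.png",cv2.resize(im[a:b,c:d],None,fx=2.3,fy=2.3,interpolation=2))
```

```text
t 28.3 pos [ 427.2 -222.9  354.7] yaw 85.79 grip 91.8 offset mm [ 191.  -442.6  354.5] twist None
```

View pics/sceneF.png

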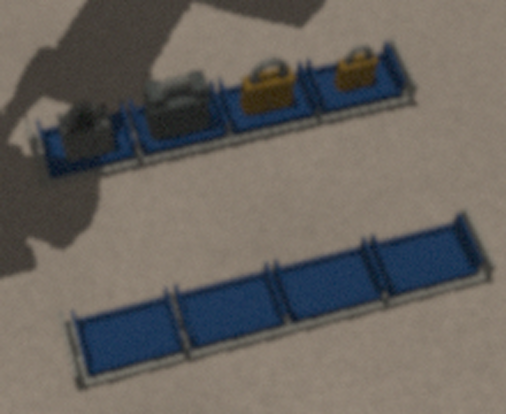

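View pics/sideF.png

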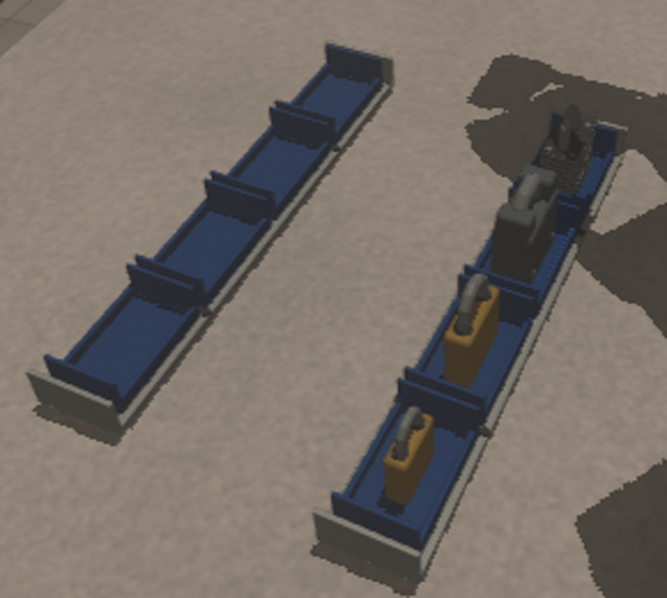

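View pics/w12.png

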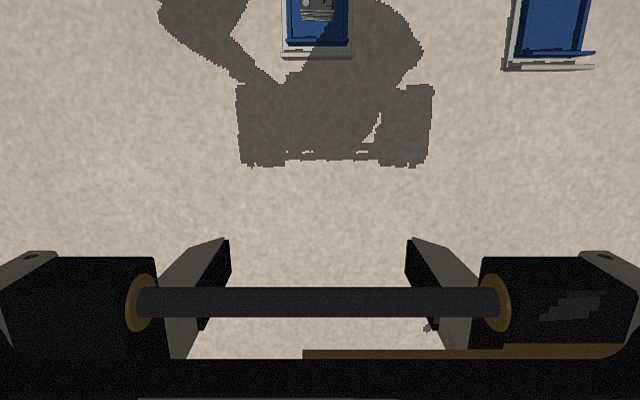

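The final scene and side pictures show all four padlocks upright in the near rack. In the zoomed scene view, left to right as the robot sees it (right to left in the picture), they are the small brass at (357,70), the large brass at (268,88), the shrouded at (178,105) and the laminated at (87,135). The full rack is now empty.

>>> play_rows([
  {"offset": [0, 0, 0], "twist": 0},
  {"offset": [0, 0, 0], "twist": 0},
  {"offset": [0, 0, 0], "twist": 0},
])

```text
time: 28.7
tool_pos: [427.8, -220.3, 354.5]
tcp_rot: [3.141, -0.0, 1.502]
contact_force: [1.1, 0.7, -0.3]
grip_width: 92.0
```

```bash
python3 -c "
from plant import ticket
print(ticket.close_job())"
```

```text
the job is handed in; nothing more can be done
None
```

All four padlocks are now in the empty rack in their original order, left to right: brass_small, brass_large, shrouded, laminated. I gripped each on its broad faces, lowered it until the wrist force showed it touching the bay floor (about 6–7 N), released it, and handed the job in at 28.7 s.

- **Final check:** the scene and side pictures show all four upright with shackles up, one to a bay, and the first rack empty. The arm is clear of everything. The wrist pictures taken after the first three releases show those padlocks centred in their bays. I checked the laminated one from the scene and side pictures only; the last wrist picture shows just part of it.
- **Disagreements:** the rack lengths measured about 373 mm against the 376 mm given. The cameras differed by a few millimetres on some padlock positions. Both were well inside the clearance in the bays, and no check failed.

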